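# Bring the trackball's cleaned ball over its socket in the spouted dish

## Task

The trackball on the desk has had its ball taken out for cleaning, and the clean ball lies loose in the small spouted steel dish that stands beside it. Lift the dish without touching the ball and give it a quarter turn, so that its spout reaches in squarely from one side of the trackball, close above the middle of the empty socket; keep the dish level and the ball in the middle of it all the while, and leave the pen pot, the stapler and the plant where they are. Finish while still holding the dish there, level and still and touching neither the desk nor the trackball: I shall tip the ball in once I have wiped the socket.

Things in the scene. Friction and masses are not known exactly. Their poses are not given: they have to be found in the camera images.
- dish: Loose oval spouted steel dish, 115 to 160 g, 106 mm long, 62 mm wide. Origin: on its underside below the hollow's middle; own x to the spout, z up. Flat upright sides at y = +-31 mm for x within +-18, from 6 mm up to the 26 mm rim: grip across these from above. Starts 0.14 to 0.18 m left or right of the trackball, its x within 15 degrees of the trackball's x. Back end at x = -46.
- dish_spout (a point): Middle of the spout's lip, top edge: 60 mm from the dish's origin along its own x, 18 mm above its underside (metal here about 4 mm deep).
- dish_floor (a point): Middle and lowest point of the dish's shallow round hollow, 5 mm straight above the dish's origin. The floor's slope grows outwards: 2 degrees within 6 mm, 5 degrees to 14 mm, 9 degrees to 24 mm, then 14 degrees; a lean of a few degrees or a jerk sets the ball rolling towards an end.
- ball: Loose glossy black trackball ball, 34 mm in diameter, about 36 g, resting in the middle of the dish's hollow. Origin: its centre, 22 mm above the dish's underside. It rolls freely, so its axes mean nothing.
- trackball: White computer trackball, ball taken out, fixed on the desk: a low rounded housing 120 mm long, 88 wide, 38 high. Origin: on the desk under its middle. Own x runs from the palm end (near the robot) to the two-button end, own y to its left side, z up; turned up to 17 degrees either way.
- socket (a point): Middle of the mouth of the trackball's empty round socket: an open cup 37 mm wide, 20 mm deep with a grey ring round it, 37 mm above the desk, 14 mm from the housing's middle along its own x.
- penpot: Loose grey pot with four pens, 76 mm across, pens up to 161 mm high. Origin: underside. It stands on the other side of the trackball from the dish, 0.14 to 0.18 m off. To be left alone.
- stapler: Loose black and grey stapler, 140 by 38 by 50 mm, lying to the right, beyond the work. Origin: middle of its underside, own x along its length. To be left alone.
- plant: Loose white pot with a green succulent, 112 mm across, about 165 mm high, 0.9 kg, to the left, beyond the work. Origin: underside. To be left alone.

How it is judged:
By the outcome, as a careful person would: the job done as asked, in the order asked, and still so for the second after the job is handed in, while the arm keeps its last pose, push and grip.
It also fails if it takes over 40 s, if anything falls off the work surface, if the arm or the gripper's body presses on something with over 40 N, if the wrist force passes 120 N, or if a joint passes its speed limit or range.

## Robot

A 6-joint arm with a two-finger parallel gripper is mounted at the origin on the work surface. World frame = base frame: x ahead of the robot, y to its left, z up, the work surface at z = 0. Lengths are in m, angles in rad, forces in N, time in s.
With the tool pointing down it reaches from about 0.325 to 0.775 m from the base axis. Payload 9.3 kg.
Tool frame: the origin (TCP) lies midway between the tips of the shut fingers; the grasp point (between the pads) lies env.grip_depth behind it (env.grip_depth is the distance from the TCP to the grasp point, in m); z points along the fingers, y is the line along which they close (so a half turn about z gives the same grasp; the last joint's range is limited). The gripper opens to 85 mm and grips with 20 to 120 N. Pads are 22 mm wide; open, the fingers measure 114 mm over their backs; the gripper's body (76 mm by 85 mm) begins 54 mm behind the grasp point. The pads swing forward as they close: fully open they stand 13 mm farther back than shut.
Start: joints at [1.027, 0.259, 0.021, 1.334, 0, 1.418], TCP at [0.21, 0.509, 0.231] pointing down, gripper open.
Joint ranges: [-3.04, 3.04], [-0.91, 1.82], [-1.04, 1.36], [-1.92, 1.95], [-1.52, 1.45], [-3.14, 3.14]. Speed limits (rad/s): [2.22, 2.22, 2.79, 3.14, 3.14, 3.14].

## Interface

Orientations are given as a rotation vector (axis times angle).
In Python, from workcell import env gives the robot as it stands. The module is installed in compiled form; this text tells all that it offers.
- The arm moves only by the shell command python3 -m handwheel 'ROWS'. ROWS is JSON, a list of rows, each a list of 3 entries, a list of its own where there are three numbers: the turn, a rotation vector about the tool's x, y, z in degrees, then the shift along the tool's x, y, z in mm, then the opening, from 0 (shut) to 1 (fully open). In form: [[[ax, ay, az], [tx, ty, tz], jaw], ...]. A call has 1 to 20 rows; each row is the pose to reach, as a shift and turn from the pose commanded when the call began, along the tool's axes at that moment; what a row does not reach only later rows make up. A row lasts 1/10 s, in which the tool goes at most 50 mm and 8.59 degrees, less where a joint would pass 70% of its speed; a pose out of reach is approached as far as the arm can. A call with a gripper value outside its range is refused whole. The fingers move at their own pace and stop on an object; the grip force is fixed at half the most. Time passes only in rows, so rows that repeat a pose let the fingers close. It gives the time, the measured TCP pose, the force, the opening and the grip force at its end, in the units of the state.
- env.state(): the state, without advancing time (a new reading comes with each control period).
- env.get_image(name): name is "side" or "top"; returns (picture, depth): 384x512x3 uint8, red, green, blue; 384x512 float32, m along the optical axis (not along the pixel's ray), 0 where there is no reading.
- env.get_calibration(name): a dict with "mtx" (3x3 intrinsics, pixels), "origin" and "attitude" of the camera in the world. Camera axes: x right, y down, z forward; pixel columns grow to the right and rows downward; lengths in m; the calibration is good to about 2 mm. A picture is of the moment at which its call begins. get_calibration takes no time and is no camera call.
- env.finish_job(): hands the job in; it is judged then, once.
The state is a dict: "time": time; "joints": joint angles; "dq": joint speeds; "joint_efforts": joint torques, N m; "tool_pos": TCP position; "eef_rot": TCP orientation; "force": force on the tool from outside, world axes, zero at the start; "torque": the same for the moment, N m; "opening": opening from 0.0 (shut) to 1.0 (fully open); "gripper_force": force on a finger pad.
Only numpy, scipy, OpenCV 4.12 (cv2) and the standard library are available. Lean on these libraries where they do the work, as an engineer would, in place of code of your own. Each camera call takes 0.05 s, during which the arm holds its last target. There are 200 camera calls.

## Working session

There is one attempt and no reset: what is moved stays moved. The work goes in short steps, Python scripts to look and compute and a shell command to move; the robot and the scene stay as the last step left them, time stands still between calls to the robot, and variables do not carry over. Pictures are saved under pics/ and viewed, at most 10 in all, crops included, and the job is handed in when it is done.

```bash
mkdir -p pics; cat > h.py <<'E'
import numpy as np, cv2
from scipy.spatial.transform import Rotation as R
from workcell import env
def cam(n):
    c=env.get_calibration(n); A=np.array(c['attitude'],float)
    A=A if A.shape==(3,3) else R.from_rotvec(A).as_matrix()
    return np.array(c['mtx']),np.array(c['origin']),A
def pts(n,d):
    K,o,A=cam(n); v,u=np.mgrid[:d.shape[0],:d.shape[1]]
    r=np.stack([(u-K[0,2])/K[0,0],(v-K[1,2])/K[1,1],np.ones(d.shape)],-1)
    return (r*d[...,None])@A.T+o
def ray(n,u,v,z):
    K,o,A=cam(n); r=A@np.array([(u-K[0,2])/K[0,0],(v-K[1,2])/K[1,1],1]); return o+r*(z-o[2])/r[2]
def grab(n,f):
    p,d=env.get_image(n); cv2.imwrite(f,p[...,::-1]); np.savez(f[:-4]+'.npz',p=p,d=d); return p,d
E
python3 - <<'E'
from h import *
for n in('top','side'):
    grab(n,f'pics/{n}0.png'); c=env.get_calibration(n); print(c)
print(env.state(),env.grip_depth)
a=cv2.imread('pics/top0.png');b=cv2.imread('pics/side0.png')
E
```

```text
{'mtx': array([[474.70944516,   0.        , 259.35968484],
       [  0.        , 474.70944516, 197.49211862],
       [  0.        ,   0.        ,   1.        ]]), 'origin': array([0.44823878, 0.03205133, 1.27423361]), 'attitude': array([-2.16737356,  2.21415522, -0.07007123])}
{'mtx': array([[372.82457719,   0.        , 257.24971193],
       [  0.        , 372.82457719, 190.87889944],
       [  0.        ,   0.        ,   1.        ]]), 'origin': array([ 0.29195595, -0.70976178,  0.71749766]), 'attitude': array([-2.25329953,  0.34616082, -0.15387269])}
{'time': 0.1, 'joints': array([1.02741197e+00, 2.59119114e-01, 2.07924087e-02, 1.33369987e+00,
       1.19839650e-05, 1.41820729e+00]), 'dq': array([-1.21811252e-03,  4.30335720e-04,  1.57337606e-03, -1.28227909e-03,
        5.25405391e-04,  5.93225433e-05]), 'joint_efforts': array([ 4.04826453e-03, -5.56691694e+01,  3.45072520e+01,  1.15138869e-02,
       -2.05957194e-04,  5.92874835e-05]), 'tool_pos': array([0.2093607 , 0.50829882, 0.23071793]), 'eef_rot': array([-6.09877357e-01, -3.08138673e+00,  1.80997140e-03]), 'force': array([-0.43785918,  0.57760396,  0.26699327]), 'torque': array([ 0.05415124, -0.02884398,  0.00751757]), 'gripper_force': 0.0, 'opening': 1.0027150545476973} 0.0187
```

View pics/top0.png

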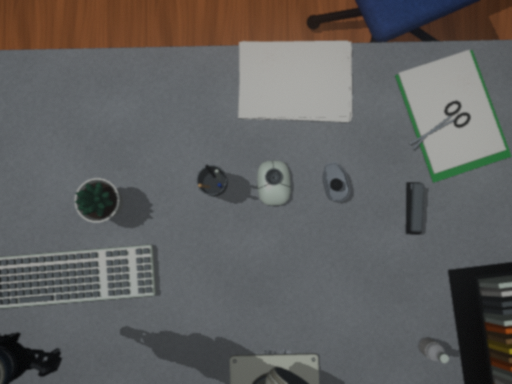

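View pics/side0.png

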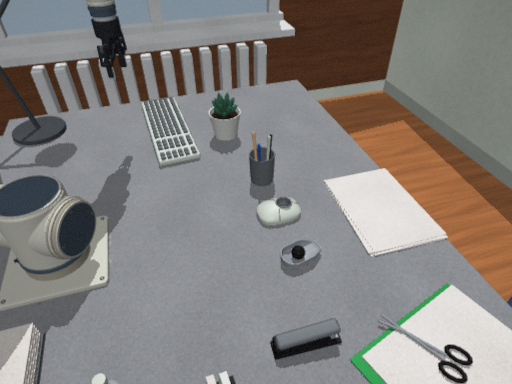

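```bash
cat > m.py <<'E'
from h import *
def meas(f='pics/top0.npz',out='pics/crop0.png'):
    z=np.load(f);p,d=z['p'],z['d']; P=pts('top',d)
    H=P[...,2]; print('desk z',np.median(H[210:250,230:330]))
    a=cv2.resize(p[140:225,185:365],None,fx=4,fy=4,interpolation=cv2.INTER_CUBIC)
    h=cv2.resize((np.clip(H[140:225,185:365]*4000,0,255)).astype(np.uint8),None,fx=4,fy=4,interpolation=cv2.INTER_NEAREST)
    cv2.imwrite(out,np.vstack([np.clip(a[...,::-1]*1.6,0,255).astype(np.uint8)[:300],cv2.merge([h]*3)[:300]]))
if __name__=='__main__':
    meas()
    z=np.load('pics/top0.npz');P=pts('top',z['d'])
    for nm,(u0,u1,v0,v1) in dict(dish=(315,365,150,215),tb=(250,298,150,215)).items():
        m=np.zeros(z['d'].shape,np.uint8); m[v0:v1,u0:u1]=(P[v0:v1,u0:u1,2]>0.012)
        n,l,s,c=cv2.connectedComponentsWithStats(m); k=1+np.argmax(s[1:,4]); q=P[l==k]
        r=cv2.minAreaRect(q[:,:2].astype(np.float32)*1000); C=q[:,:2].mean(0); w,V=np.linalg.eigh(np.cov(q[:,:2].T))
        print(nm,len(q),r,C,np.degrees(np.arctan2(V[1,1],V[0,1])),q[:,2].max())
    s=env.state();print(R.from_rotvec(s['eef_rot']).as_matrix().round(3))
E
python3 m.py
```

```text
desk z 0.0014313492142093986
dish 347 ((500.6077880859375, -101.42526245117188), (99.97150421142578, 268.7743225097656), 41.8252067565918) [ 0.56865009 -0.17252374] 176.24121128596312 1.2742336053402485
tb 1305 ((536.2406616210938, -10.4237060546875), (174.50665283203125, 87.9843521118164), 0.9919672608375549) [ 0.56383426 -0.00926068] -179.12812299684472 1.2742336053402485
[[-0.925  0.381 -0.001]
 [ 0.381  0.925 -0.001]
 [ 0.    -0.001 -1.   ]]
```

View pics/crop0.png

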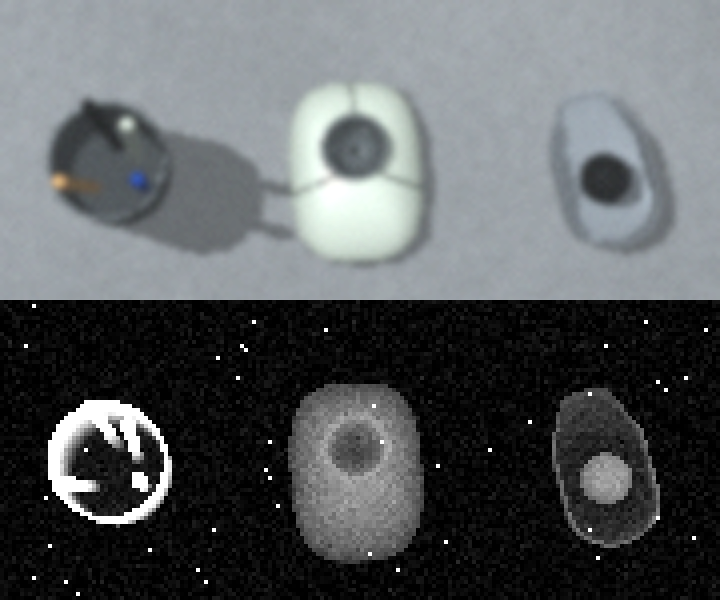

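The crop shows the housing centred near (274,183), with the socket near (274,177). The ball sits near (336,185) and the dish's spout points up to about (333,164), leaning slightly left.

```bash
cat > m2.py <<'E'
from h import *
def comp(P,box,lo,hi):
    u0,u1,v0,v1=box; m=np.zeros(P.shape[:2],np.uint8); Z=P[v0:v1,u0:u1,2]; m[v0:v1,u0:u1]=(Z>lo)&(Z<hi)
    m=cv2.medianBlur(m,3); n,l,s,c=cv2.connectedComponentsWithStats(m); k=1+np.argmax(s[1:,4])
    return (l==k).astype(np.uint8)
def ax(q):
    w,V=np.linalg.eigh(np.cov(q.T)); v=V[:,1]*np.sign(V[0,1]); return np.degrees(np.arctan2(v[1],v[0]))
def fill(m):
    c,_=cv2.findContours(m,cv2.RETR_EXTERNAL,cv2.CHAIN_APPROX_NONE); o=np.zeros_like(m); cv2.drawContours(o,c,-1,1,-1); return o
def dark(p,box,th):
    u0,u1,v0,v1=box; m=np.zeros(p.shape[:2],np.uint8); m[v0:v1,u0:u1]=p[v0:v1,u0:u1].max(-1)<th
    n,l,s,c=cv2.connectedComponentsWithStats(m); k=1+np.argmax(s[1:,4]); return c[k],s[k]
if __name__=='__main__':
    z=np.load('pics/top0.npz');p,P=z['p'],pts('top',z['d']); P[...,2]-=.0014
    res={}
    for nm,box in dict(dish=(318,356,150,212),tb=(250,298,150,212)).items():
        m=fill(comp(P,box,.01,.06)); v,u=np.nonzero(m); zz=.02
        q=np.array([ray('top',a,b,zz)[:2] for a,b in zip(u,v)])
        r=cv2.minAreaRect((q*1000).astype(np.float32))
        print(nm,len(q),q.mean(0).round(4),'pca',ax(q),'rect',r)
        print(' x range',q[:,0].min(),q[:,0].max(),'y',q[:,1].min(),q[:,1].max())
    c,s=dark(p,(318,356,150,212),60);print('ball',c,s,ray('top',*c,.022))
    for t in (90,110,130):
        c,s=dark(p,(262,286,165,188),t);print('sock',c,s,ray('top',*c,.037))
    b=P[(P[...,2]>.03)&(P[...,2]<.05)&(np.arange(512)[None]>318)&(np.arange(512)[None]<356)&(np.arange(384)[:,None]>150)&(np.arange(384)[:,None]<212)]
    print('ball depth',len(b),b.mean(0))
    m=comp(P,(318,356,150,212),.01,.06);v,u=np.nonzero(m)
    top=v.min(); print('spout row',top,u[v==top].mean(),ray('top',u[v<=top+2].mean(),top-.5,.018))
    sp,sd=np.load('pics/side0.npz')['p'],np.load('pics/side0.npz')['d']
    c,s=dark(sp,(285,310,240,265),50);print('side ball',c,s,ray('side',*c,.022))
E
python3 m2.py
```

```text
dish 375 [ 0.5702 -0.1735] pca 12.405390067948224 rect ((564.2894287109375, -173.8061981201172), (105.1141128540039, 64.50125122070312), 12.31112289428711)
 x range 0.5122377483097534 0.6164828955334938 y -0.20957474778690424 -0.14094651933421085
tb 1306 [ 0.5649 -0.0097] pca 2.2720465731853476 rect ((563.90234375, -9.600818634033203), (87.55313110351562, 117.15247344970703), 88.79185485839844)
 x range 0.5053141342390953 0.6228837878704225 y -0.05347620600969328 0.03411329195261301
ball [336.15652174 184.50434783] [330 179  13  12 115] [ 0.5560216  -0.17531018  0.022     ]
sock [273.47474747 176.28787879] [266 169  16  15 198] [ 0.57980813 -0.00936331  0.037     ]
sock [273.76190476 176.38095238] [265 168  18  17 231] [ 0.57954734 -0.01010945  0.037     ]
sock [274.21014493 176.47463768] [265 165  21  22 276] [ 0.57927598 -0.01127727  0.037     ]
ball depth 107 [ 0.55483277 -0.17399284  0.03525066]
spout row 162 334.0 [ 0.61806135 -0.16825752  0.018     ]
side ball [297.60150376 252.06015038] [292 246  12  13 133] [ 0.55780309 -0.17459336  0.022     ]
```

```bash
python3 - <<'E'
from m2 import *
z=np.load('pics/top0.npz');p,P=z['p'],pts('top',z['d'])
g=p.astype(int)
# trackball by brightness
m=np.zeros(p.shape[:2],np.uint8);m[150:212,250:298]=(g[150:212,250:298,1]>150)
for t in(135,150,165):
    m[:]=0;m[150:212,250:298]=(g[150:212,250:298,1]>t);m=cv2.morphologyEx(m,cv2.MORPH_OPEN,np.ones((3,3),np.uint8));f=fill(m)
    v,u=np.nonzero(f);q=np.array([ray('top',a,b,.025)[:2] for a,b in zip(u,v)]);print('tb',t,len(q),q.mean(0),ax(q),cv2.minAreaRect((q*1000).astype(np.float32)))
# dish with closed mask, several thresholds
for lo in(.007,.009,.012):
    m=np.zeros(p.shape[:2],np.uint8);Z=P[150:212,318:356,2]-.0014;m[150:212,318:356]=(Z>lo)&(Z<.06)
    m=fill(cv2.morphologyEx(cv2.medianBlur(m,3),cv2.MORPH_CLOSE,np.ones((5,5),np.uint8)))
    v,u=np.nonzero(m);q=np.array([ray('top',a,b,.02)[:2] for a,b in zip(u,v)]);print('dish',lo,len(q),q.mean(0),ax(q),cv2.minAreaRect((q*1000).astype(np.float32)))
E
python3 -m handwheel '[[[0,0,-8],[-40,-35,0],1],[[0,0,-16],[-80,-69,0],1],[[0,0,-24],[-120,-104,0],1],[[0,0,-34.5],[-581,-500,0],1],[[0,0,-34.5],[-581,-500,0],1],[[0,0,-34.5],[-581,-500,0],1],[[0,0,-34.5],[-581,-500,0],1],[[0,0,-34.5],[-581,-500,0],1],[[0,0,-34.5],[-581,-500,0],1],[[0,0,-34.5],[-581,-500,0],1],[[0,0,-34.5],[-581,-500,0],1],[[0,0,-34.5],[-581,-500,0],1],[[0,0,-34.5],[-581,-500,0],1],[[0,0,-34.5],[-581,-500,0],1],[[0,0,-34.5],[-581,-500,0],1],[[0,0,-34.5],[-581,-500,0],1],[[0,0,-34.5],[-581,-500,0],1],[[0,0,-34.5],[-581,-500,0],1],[[0,0,-34.5],[-581,-500,0],1],[[0,0,-34.5],[-581,-500,0],1]]'
```

```text
tb 135 626 [ 0.55774552 -0.00186865] 10.39620053916744 ((565.4749755859375, -4.559593200683594), (104.91763305664062, 67.39096069335938), 4.00784158706665)
tb 150 277 [ 0.55236066 -0.00064609] 29.58400248006103 ((567.5536499023438, -3.8594741821289062), (81.56183624267578, 52.07936096191406), 5.85582971572876)
time: 2.1
tool_pos: [0.5559, -0.174, 0.2316]
eef_rot: [-0.333, 3.124, -0.0]
force: [-0.2, -0.2, -0.6]
opening: 0.997
gripper_force: 0.0<stdin>:8: RuntimeWarning: Mean of empty slice.
  ret = ret.dtype.type(ret / rcount)
  avg = a.mean(axis, **keepdims_kw)
  ret = um.true_divide(
m2.py:7: RuntimeWarning: Degrees of freedom <= 0 for slice
  w,V=np.linalg.eigh(np.cov(q.T)); v=V[:,1]*np.sign(V[0,1]); return np.degrees(np.arctan2(v[1],v[0]))
  c *= np.true_divide(1, fact)
  c *= np.true_divide(1, fact)
Traceback (most recent call last):
ValueError: not enough values to unpack (expected 2, got 0)

During handling of the above exception, another exception occurred:

Traceback (most recent call last):
  File "m2.py", line 7, in ax
    w,V=np.linalg.eigh(np.cov(q.T)); v=V[:,1]*np.sign(V[0,1]); return np.degrees(np.arctan2(v[1],v[0]))
        ~~~~~~~~~~~~~~^^^^^^^^^^^^^
numpy.linalg.LinAlgError: 0-dimensional array given. Array must be at least two-dimensional
```

```bash
python3 - <<'E'
from m2 import *
z=np.load('pics/top0.npz');p,P=z['p'],pts('top',z['d'])
def run(nm,box,lo,zz):
    u0,u1,v0,v1=box;m=np.zeros(p.shape[:2],np.uint8);Z=P[v0:v1,u0:u1,2]-.0014;m[v0:v1,u0:u1]=(Z>lo)&(Z<.06)
    m=fill(cv2.morphologyEx(cv2.medianBlur(m,3),cv2.MORPH_CLOSE,np.ones((5,5),np.uint8)))
    v,u=np.nonzero(m);q=np.array([ray('top',a,b,zz)[:2] for a,b in zip(u,v)]);r=cv2.minAreaRect((q*1000).astype(np.float32));print(nm,lo,len(q),q.mean(0).round(4),round(ax(q),1),np.round(r[0],1),np.round(r[1],1),round(r[2],1))
for lo in(.007,.009,.012):run('dish',(318,356,150,212),lo,.02)
for lo in(.008,.012,.016,.02,.025,.03):run('tb',(250,298,150,212),lo,.02)
# side view, trackball points by depth
s=np.load('pics/side0.npz');Q=pts('side',s['d']);
k=(abs(Q[...,0]-.565)<.08)&(abs(Q[...,1]+.01)<.07)&(Q[...,2]>.012)&(Q[...,2]<.06)
q=Q[k];print(len(q),q.mean(0),ax(q[:,:2]),cv2.minAreaRect((q[:,:2]*1000).astype(np.float32)))
print(-cam('top')[2][:,1])
E
```

```text
dish 0.007 824 [ 0.5628 -0.1739] 12.3 [ 564.3 -173.8] [105.1  64.5] 12.3
dish 0.009 823 [ 0.5628 -0.1739] 12.3 [ 564.3 -173.8] [105.1  64.5] 12.3
dish 0.012 442 [ 0.5665 -0.177 ] 12.8 [ 564.4 -173.7] [105.1  64. ] 14.0Traceback (most recent call last):
  File "<stdin>", line 8, in <module>
  File "<stdin>", line 6, in run
  File "h.py", line 13, in ray
    K,o,A=cam(n); r=A@np.array([(u-K[0,2])/K[0,0],(v-K[1,2])/K[1,1],1]); return o+r*(z-o[2])/r[2]
          ~~~^^^
  File "h.py", line 5, in cam
    c=env.get_calibration(n); A=np.array(c['attitude'],float)
ValueError: time passes only in moves, steps and waits
```

```bash
sed -i 's/^def cam/import functools\n@functools.cache\ndef cam/' h.py
python3 - <<'E'
from m2 import *
z=np.load('pics/top0.npz');p,P=z['p'],pts('top',z['d'])
def run(nm,box,lo,zz):
    u0,u1,v0,v1=box;m=np.zeros(p.shape[:2],np.uint8);Z=P[v0:v1,u0:u1,2]-.0014;m[v0:v1,u0:u1]=(Z>lo)&(Z<.06)
    m=fill(cv2.morphologyEx(cv2.medianBlur(m,3),cv2.MORPH_CLOSE,np.ones((5,5),np.uint8)))
    v,u=np.nonzero(m);q=np.array([ray('top',a,b,zz)[:2] for a,b in zip(u,v)]);r=cv2.minAreaRect((q*1000).astype(np.float32));print(nm,lo,len(q),q.mean(0).round(4),round(ax(q),1),np.round(r[0],1),np.round(r[1],1),round(r[2],1))
for lo in(.008,.012,.016,.02,.025,.03):run('tb',(250,298,150,212),lo,.02)
s=np.load('pics/side0.npz');Q=pts('side',s['d']);
k=(abs(Q[...,0]-.565)<.08)&(abs(Q[...,1]+.01)<.07)&(Q[...,2]>.012)&(Q[...,2]<.06)
q=Q[k];print(len(q),q.mean(0),ax(q[:,:2]),cv2.minAreaRect((q[:,:2]*1000).astype(np.float32)))
print(-cam('top')[2][:,1])
E
python3 -m handwheel '[[[0,0,0],[-0.7,-1.5,40],1],[[0,0,0],[-0.7,-1.5,85],1],[[0,0,0],[-0.7,-1.5,125],1],[[0,0,0],[-0.7,-1.5,155],1],[[0,0,0],[-0.7,-1.5,180],1],[[0,0,0],[-0.7,-1.5,200],1],[[0,0,0],[-0.7,-1.5,215],1],[[0,0,0],[-0.7,-1.5,222],1],[[0,0,0],[-0.7,-1.5,226],1],[[0,0,0],[-0.7,-1.5,228],1],[[0,0,0],[-0.7,-1.5,228],1],[[0,0,0],[-0.7,-1.5,228],1]]'
python3 - <<'E'
from h import *
p,d=grab('side','pics/side1.png'); cv2.imwrite('pics/side1c.png',cv2.resize(p[180:290,240:370,::-1],None,fx=5,fy=5,interpolation=cv2.INTER_CUBIC))
E
```

```text
tb 0.008 1307 [ 0.5649 -0.0097] 2.1 [563.9  -9.6] [ 87.6 117.2] 88.8
tb 0.012 1302 [ 0.5648 -0.0097] 2.2 [563.9  -9.6] [ 87.6 117.2] 88.8
tb 0.016 1261 [ 0.5652 -0.0099] 3.6 [565.2  -9.6] [ 87.5 114.5] 88.8
tb 0.02 1112 [ 0.5652 -0.0097] 2.7 [565.6  -9.6] [109.8  81.4] 2.9
tb 0.025 896 [ 0.5651 -0.0093] 0.8 [565.2  -9.6] [71.7 98.5] 88.8
tb 0.03 587 [ 0.5667 -0.0101] 2.2 [567.8  -9.7] [61.  82.6] 88.6
894 [ 0.5625441  -0.02332803  0.02725743] -1.9747851448534939 ((567.5227661132812, -15.831871032714844), (117.85779571533203, 81.36940002441406), 4.7516279220581055)
[ 0.99785289 -0.02126982  0.06194521]
time: 3.3
tool_pos: [0.5576, -0.1765, 0.004]
eef_rot: [-0.331, 3.123, -0.001]
force: [-0.4, -0.6, -0.4]
opening: 0.999
gripper_force: 0.0
```

View pics/side1c.png

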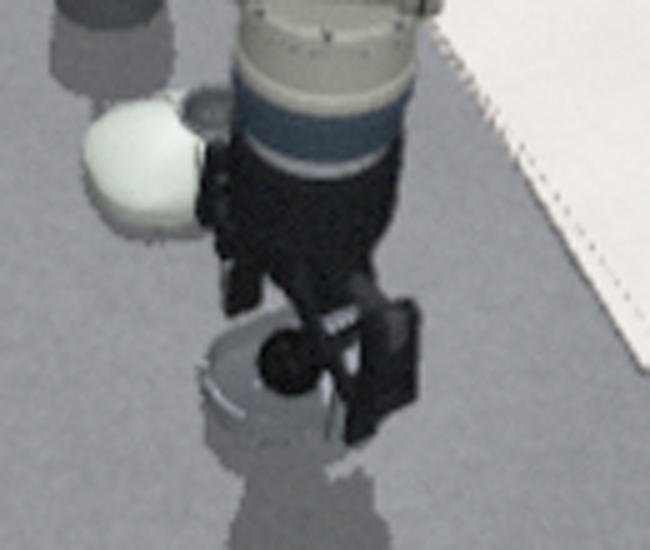

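The side crop shows the fingers straddling the dish, with the near finger at about (380,370) and the far one at about (240,285). The ball at (290,360) lies midway between them. I'll drop 7 mm more, centre the tool and close slowly.

```bash
python3 -m handwheel '[[[0,0,0],[0,0.6,3],0.95],[[0,0,0],[0,1.2,7],0.9],[[0,0,0],[0,1.2,7],0.86],[[0,0,0],[0,1.2,7],0.84],[[0,0,0],[0,1.2,7],0.82],[[0,0,0],[0,1.2,7],0.805],[[0,0,0],[0,1.2,7],0.79],[[0,0,0],[0,1.2,7],0.78],[[0,0,0],[0,1.2,7],0.77],[[0,0,0],[0,1.2,7],0.76],[[0,0,0],[0,1.2,7],0.75],[[0,0,0],[0,1.2,7],0.74],[[0,0,0],[0,1.2,7],0.73],[[0,0,0],[0,1.2,7],0.72],[[0,0,0],[0,1.2,7],0.71],[[0,0,0],[0,1.2,7],0.7],[[0,0,0],[0,1.2,7],0.69],[[0,0,0],[0,1.2,7],0.67],[[0,0,0],[0,1.2,7],0.65],[[0,0,0],[0,1.2,7],0.6]]'
```

```text
time: 5.35
tool_pos: [0.5571, -0.1754, -0.0033]
eef_rot: [-0.331, 3.124, -0.001]
force: [-1.8, 0.5, 5.7]
opening: 0.711
gripper_force: 63.9
```

```bash
python3 -m handwheel '[[[0,0,0],[0,0,-0.1],0.6],[[0,0,0],[0,0,-0.4],0.6],[[0,0,0],[0,0,-1.2],0.6],[[0,0,0],[0,0,-2.5],0.6],[[0,0,0],[0,0,-4.6],0.6],[[0,0,0],[0,0,-7.2],0.6],[[0,0,0],[0,0,-10.3],0.6],[[0,0,0],[0,0,-14],0.6],[[0,0,0],[0,0,-17.9],0.6],[[0,0,0],[0,0,-22],0.6],[[0,0,0],[0,0,-26.1],0.6],[[0,0,0],[0,0,-30],0.6],[[0,0,0],[0,0,-33.7],0.6],[[0,0,0],[0,0,-36.8],0.6],[[0,0,0],[0,0,-39.4],0.6],[[0,0,0],[0,0,-41.5],0.6],[[0,0,0],[0,0,-42.8],0.6],[[0,0,0],[0,0,-43.6],0.6],[[0,0,0],[0,0,-44],0.6],[[0,0,0],[0,0,-44],0.6]]'
python3 - <<'E'
from h import *
p,d=grab('side','pics/side2.png'); cv2.imwrite('pics/side2c.png',cv2.resize(p[160:270,240:370,::-1],None,fx=5,fy=5,interpolation=cv2.INTER_CUBIC))
E
```

```text
time: 7.35
tool_pos: [0.557, -0.1752, 0.0402]
eef_rot: [0.331, -3.124, -0.0]
force: [-0.0, 0.6, -1.4]
opening: 0.716
gripper_force: 65.1
```

View pics/side2c.png

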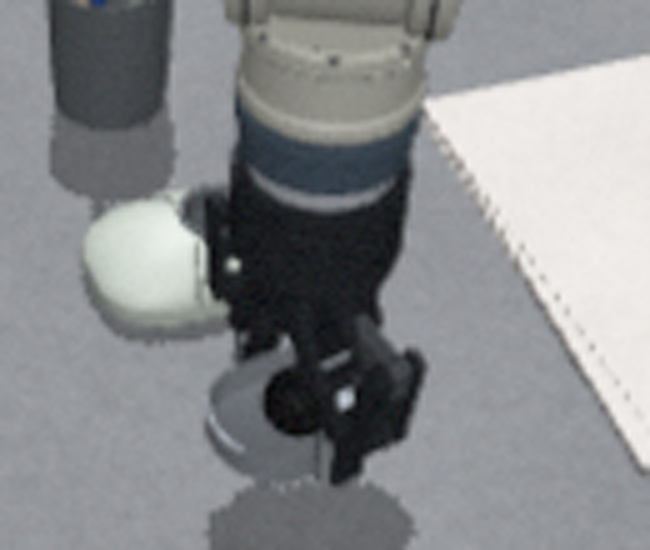

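The dish is held level and clear of the desk, and the ball at (297,400) is still in its middle. Next is the quarter turn on the spot.

```bash
python3 -m handwheel '[[[0,0,0],[0,0,0],0.6],[[0,0,-0.1],[0,0,0],0.6],[[0,0,-0.3],[0,0,0],0.6],[[0,0,-0.7],[0,0,0],0.6],[[0,0,-1.3],[0,0,0],0.6],[[0,0,-2.1],[0,0,0],0.6],[[0,0,-3.2],[0,0,0],0.6],[[0,0,-4.6],[0,0,0],0.6],[[0,0,-6.3],[0,0,0],0.6],[[0,0,-8.2],[0,0,0],0.6],[[0,0,-10.5],[0,0,0],0.6],[[0,0,-13],[0,0,0],0.6],[[0,0,-15.8],[0,0,0],0.6],[[0,0,-18.7],[0,0,0],0.6],[[0,0,-21.9],[0,0,0],0.6],[[0,0,-25.3],[0,0,0],0.6],[[0,0,-28.8],[0,0,0],0.6],[[0,0,-32.4],[0,0,0],0.6],[[0,0,-36.1],[0,0,0],0.6],[[0,0,-39.85],[0,0,0],0.6]]' && python3 -m handwheel '[[[0,0,-3.75],[0,0,0],0.6],[[0,0,-7.45],[0,0,0],0.6],[[0,0,-11.05],[0,0,0],0.6],[[0,0,-14.55],[0,0,0],0.6],[[0,0,-17.95],[0,0,0],0.6],[[0,0,-21.15],[0,0,0],0.6],[[0,0,-24.05],[0,0,0],0.6],[[0,0,-26.85],[0,0,0],0.6],[[0,0,-29.35],[0,0,0],0.6],[[0,0,-31.65],[0,0,0],0.6],[[0,0,-33.55],[0,0,0],0.6],[[0,0,-35.25],[0,0,0],0.6],[[0,0,-36.65],[0,0,0],0.6],[[0,0,-37.75],[0,0,0],0.6],[[0,0,-38.55],[0,0,0],0.6],[[0,0,-39.15],[0,0,0],0.6],[[0,0,-39.55],[0,0,0],0.6],[[0,0,-39.75],[0,0,0],0.6],[[0,0,-39.85],[0,0,0],0.6],[[0,0,-39.85],[0,0,0],0.6]]'
python3 - <<'E'
from h import *
a,_=grab('top','pics/top3.png'); p,d=grab('side','pics/side3.png')
f=lambda x:cv2.resize(x,None,fx=4,fy=4,interpolation=cv2.INTER_CUBIC)
cv2.imwrite('pics/c3.png',np.hstack([f(a[130:240,250:350,::-1]),f(p[160:270,240:340,::-1])]))
print(R.from_rotvec(env.state()['eef_rot']).as_matrix().round(3))
E
```

```text
time: 9.4
tool_pos: [0.557, -0.1753, 0.0403]
eef_rot: [-1.382, 2.821, -0.0]
force: [0.2, -0.7, -1.8]
opening: 0.713
gripper_force: 65.1
time: 11.4
tool_pos: [0.557, -0.1752, 0.0403]
eef_rot: [2.256, -2.186, 0.0]
force: [0.3, -0.5, -1.7]
opening: 0.713
gripper_force: 65.1
[[ 0.032 -1.    -0.   ]
 [-1.    -0.032 -0.   ]
 [ 0.     0.    -1.   ]]
```

View pics/c3.png

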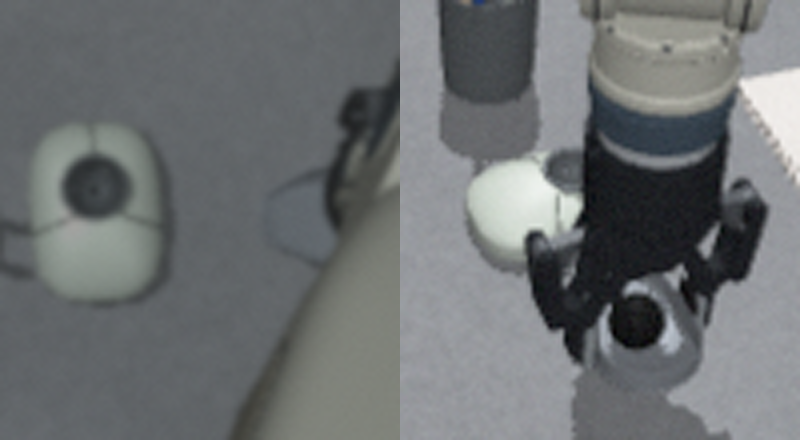

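The top crop shows the spout's lip at about (317,184), pointing at the trackball. The side crop shows the ball at (637,320), still in the middle of the dish.

```bash
python3 - <<'E'
from m2 import *
z=np.load('pics/top3.npz');p,P=z['p'],pts('top',z['d'])
Z=P[165:205,300:332,2];m=((Z>.045)&(Z<.08)).astype(np.uint8);v,u=np.nonzero(m);u+=300;v+=165
for c in range(u.min(),u.min()+14): k=u==c; print(c,k.sum(),v[k].mean() if k.any() else None,end=' | ')
print();k=P[v,u];print('lip z',np.median(k[u<u.min()+5][:,2]))
vm=v[(u<u.min()+4)].mean();print('lip',ray('top',u.min()-.5,vm,.063))
for f in('top0','top3'):
    c,s=dark(np.load(f'pics/{f}.npz')['p'],(262,286,165,188),110);print('sock',c,ray('top',*c,.037))
s=np.load('pics/top0.npz');Q=pts('top',s['d']);q=Q[(abs(Q[...,0]-.58)<.02)&(abs(Q[...,1]+.01)<.025)&(Q[...,2]>.0)&(Q[...,2]<.06)]
print(np.percentile(Q[166:200,262:286,2],[50,90]))
E
```

```text
315 10 183.5 | 316 13 184.0 | 317 13 184.0 | 318 15 184.0 | 319 15 184.0 | 320 17 184.0 | 321 17 184.0 | 322 19 184.0 | 323 20 183.5 | 324 20 183.5 | 325 22 183.5 | 326 22 183.5 | 327 24 183.5 | 328 24 183.5 | 
lip z 0.06106765715004825
lip [ 0.55522085 -0.11309955  0.063     ]
sock [273.76190476 176.38095238] [ 0.57954734 -0.01010945  0.037     ]
sock [273.73191489 176.34042553] [ 0.5796556  -0.01003341  0.037     ]
[0.03178391 0.03878049]
```

```bash
python3 -m handwheel '[[[0,0,0],[0,0,0],0.6],[[0,0,0],[-0.1,0,0],0.6],[[0,0,0],[-0.4,-0.1,0],0.6],[[0,0,0],[-0.9,-0.2,0],0.6],[[0,0,0],[-1.6,-0.4,0],0.6],[[0,0,0],[-2.7,-0.7,0],0.6],[[0,0,0],[-4.2,-1.1,0],0.6],[[0,0,0],[-6,-1.6,0],0.6],[[0,0,0],[-8.1,-2.2,0],0.6],[[0,0,0],[-10.6,-2.9,0],0.6],[[0,0,0],[-13.5,-3.7,0],0.6],[[0,0,0],[-16.8,-4.5,0],0.6],[[0,0,0],[-20.3,-5.5,0],0.6],[[0,0,0],[-24.2,-6.5,0],0.6],[[0,0,0],[-28.3,-7.7,0],0.6],[[0,0,0],[-32.7,-8.8,0],0.6],[[0,0,0],[-37.2,-10,0],0.6],[[0,0,0],[-41.9,-11.3,0],0.6],[[0,0,0],[-46.6,-12.6,0],0.6],[[0,0,0],[-51.4,-13.9,0],0.6]]' && python3 -m handwheel '[[[0,0,0],[-4.8,-1.3,0],0.6],[[0,0,0],[-9.6,-2.6,0],0.6],[[0,0,0],[-14.3,-3.9,0],0.6],[[0,0,0],[-18.8,-5.1,0],0.6],[[0,0,0],[-23.2,-6.2,0],0.6],[[0,0,0],[-27.3,-7.4,0],0.6],[[0,0,0],[-31.2,-8.4,0],0.6],[[0,0,0],[-34.7,-9.4,0],0.6],[[0,0,0],[-38,-10.2,0],0.6],[[0,0,0],[-40.9,-11,0],0.6],[[0,0,0],[-43.4,-11.7,0],0.6],[[0,0,0],[-45.5,-12.3,0],0.6],[[0,0,0],[-47.3,-12.8,0],0.6],[[0,0,0],[-48.8,-13.2,0],0.6],[[0,0,0],[-49.9,-13.5,0],0.6],[[0,0,0],[-50.6,-13.7,0],0.6],[[0,0,0],[-51.1,-13.8,0],0.6],[[0,0,0],[-51.4,-13.9,0],0.6],[[0,0,0],[-51.5,-13.9,0],0.6],[[0,0,0],[-51.5,-13.9,0],0.6]]'
python3 - <<'E'
from m2 import *
a,d=grab('top','pics/top4.png'); p,ds=grab('side','pics/side4.png')
f=lambda x:cv2.resize(x,None,fx=4,fy=4,interpolation=cv2.INTER_CUBIC)
cv2.imwrite('pics/c4.png',np.hstack([f(a[130:240,240:340,::-1]),f(p[150:260,230:330,::-1])]))
P=pts('top',d);Z=P[150:205,255:300,2];m=((Z>.052)&(Z<.08)).astype(np.uint8)
n,l,s,c=cv2.connectedComponentsWithStats(m);k=1+np.argmax(s[1:,4]);v,u=np.nonzero(l==k);u+=255;v+=150
for c in range(u.min(),u.min()+12): k=u==c; print(c,k.sum(),v[k].mean() if k.any() else None,end=' | ')
k=u<u.min()+5;print('\nlip',ray('top',u.min()-.5,v[k].mean(),.062),np.median(P[v,u][k][:,2]))
E
```

```text
time: 13.5
tool_pos: [0.5694, -0.123, 0.0403]
eef_rot: [-2.256, 2.186, -0.0]
force: [0.6, -1.2, -2.0]
opening: 0.713
gripper_force: 65.1
time: 15.5
tool_pos: [0.5815, -0.0715, 0.0403]
eef_rot: [2.256, -2.186, 0.0]
force: [0.4, -1.0, -1.4]
opening: 0.713
gripper_force: 65.1
274 5 173.0 | 275 12 175.5 | 276 14 175.5 | 277 14 175.5 | 278 15 175.0 | 279 13 174.0 | 280 12 172.5 | 281 12 171.5 | 282 10 170.5 | 283 7 168.0 | 284 1 167.0 | 285 0 None | 
lip [ 0.58003817 -0.00865843  0.062     ] 0.06144047492080584
```

View pics/c4.png

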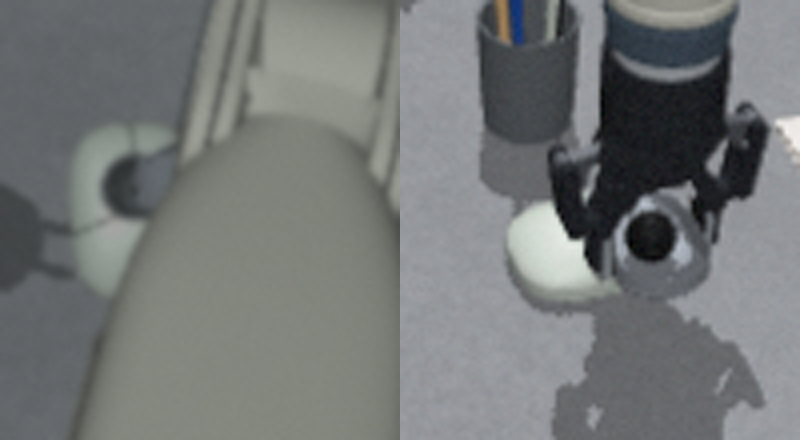

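The lip sits over the middle of the socket, at crop (135,185), to within about 1 mm. The ball at (650,236) is still centred. I'll lower 2 mm, let it settle and check.

```bash
python3 -m handwheel '[[[0,0,0],[0,0,0.1],0.6],[[0,0,0],[0,0,0.4],0.6],[[0,0,0],[0,0,0.8],0.6],[[0,0,0],[0,0,1.2],0.6],[[0,0,0],[0,0,1.6],0.6],[[0,0,0],[0,0,1.9],0.6],[[0,0,0],[0,0,2],0.6],[[0,0,0],[0,0,2],0.6],[[0,0,0],[0,0,2],0.6],[[0,0,0],[0,0,2],0.6],[[0,0,0],[0,0,2],0.6],[[0,0,0],[0,0,2],0.6]]'
python3 - <<'E'
from m2 import *
for i in range(2):
    p,d=grab('side',f'pics/side5{i}.png'); 
    c,s=dark(p[:, :],(286,300,200,218),50);print('ball',c,s,ray('side',*c,.022+.0415))
s=env.state();print(s['tool_pos'],s['force'],R.from_rotvec(s['eef_rot']).as_matrix()[:,2].round(4),abs(s['dq']).max())
E
```

```text
time: 16.8
tool_pos: [0.5815, -0.0715, 0.0383]
eef_rot: [-2.256, 2.186, 0.0]
force: [-0.0, 0.4, -2.2]
opening: 0.716
gripper_force: 65.1
ball [292.14414414 209.45945946] [287 204  11  12 111] [ 0.58177606 -0.0711995   0.0635    ]
ball [292.08928571 209.45535714] [286 204  12  12 112] [ 0.58164803 -0.07114276  0.0635    ]
[ 0.58152186 -0.07151613  0.03828511] [-0.42770057 -0.20127577 -1.76558722] [-0.  0. -1.] 0.0012396147071274358
```

The ball is centred to within about 1 mm and not moving. The dish is level, and the wrist force shows only the weight of the dish and ball, so I'm handing in.

```bash
python3 -c "
from workcell import env
print(env.finish_job())"
```

```text
the job is handed in; nothing more can be done
None
```

The job is handed in with the arm still holding the dish level and still, its spout square from the right about 1 mm from the socket's centre and roughly 22 mm above it (about 18 mm under the lip), with the ball resting in its middle.

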